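# Turn the bathroom coaster the right way up against the back-rest

## Robot

A 6-joint arm with a two-finger parallel gripper is mounted at the origin on the work surface. World frame = base frame: x ahead of the robot, y to its left, z up, the work surface at z = 0. Lengths are in m, angles in rad, forces in N, time in s.
With the tool pointing down it reaches from about 0.325 to 1 m from the base axis. Payload 5.1 kg.
Tool frame: the origin (TCP) lies midway between the tips of the shut fingers; the grasp point (between the pads) lies 19 mm behind it; z points along the fingers, y is the direction in which the jaws open and shut (so a half turn about z gives the same grasp; the last joint's range is limited). The gripper opens to 85 mm and grips with 20 to 120 N. Pads are 22 mm wide; open, the fingers measure 114 mm over their backs; the gripper's body (76 mm by 85 mm) begins 54 mm behind the grasp point. The pads swing forward as they close: fully open they stand 13 mm farther back than shut.
Start: joints at [1.255, 0.124, 1.65, -0, 1.367, -0.083], TCP at [0.15, 0.632, 0.231] pointing down, gripper open.
Joint ranges: [-2.61, 2.61], [-1.02, 2.33], [0.03, 2.71], [-1.35, 4.49], [0.32, 2.68], [-2.91, 2.91]. Speed limits (rad/s): [2.57, 2.57, 3.14, 3.14, 3.14, 3.14].

## Interface

Orientations are given as a rotation vector (axis times angle).
In Python, from bench import get_state, capture, get_calibration, hand_in gives the robot as it stands.
- The arm moves only by the tool jog_arm, never from a script. Its argument "motion" is a list of rows, each a list of 3 entries, a list of its own where there are three numbers: the turn, a rotation vector about the tool's x, y, z in degrees, then the shift along the tool's x, y, z in mm, then the finger opening in mm, from 0 to 85.4. A call has exactly 5 rows; each row shifts and turns the pose as measured when the row begins, along the tool's axes as they then stand; what a row does not reach is not made up. A row lasts 1/12 s, in which the tool goes at most 41.7 mm and 7.16 degrees, less where a joint would pass 70% of its speed; a pose out of reach is approached as far as the arm can. A call is refused whole if a number of a shift passes 41.7 or a number of a turn 7.16, either way. A call with a gripper value outside its range is refused whole. The fingers move at their own pace and stop on an object; "force" is the grip in N (left out, the last holds). Time passes only in rows, so rows that do not move let the fingers close, or fill a call up. It gives the time, the measured TCP pose, the force and the opening at its end, in the units of the state.
- get_state(): the state, without advancing time (a new reading comes with each control period).
- capture(name): name is "side" or "top" or "wrist"; returns (picture, depth): 480x640x3 uint8, red, green, blue; 480x640 float32, m along the optical axis (not along the pixel's ray), 0 where there is no reading.
- get_calibration(name): a dict with "fx", "fy", "cx", "cy" (pixels), "extrinsics" (4x4, takes a point from world to camera coordinates); the wrist camera has in their place "tool_from_camera" (4x4, takes a point from camera to tool coordinates, whose origin is the TCP and whose axes are the flange's). Camera axes: x right, y up, looking along -z (the intrinsics and any distortion apply to the point x, -y, -z); pixel columns grow to the right and rows downward; lengths in m; the calibration is good to about 2 mm. A picture is of the moment at which its call begins: read the wrist's pose just before it. get_calibration takes no time and is no camera call.
- hand_in(): hands the job in, once; it reports no verdict.
The state is a dict: "clock": time; "q": joint angles; "dq": joint speeds; "joint_torque": joint torques, N m; "tool_pos": TCP position; "ee_rot": TCP orientation; "contact_force": force on the tool from outside, world axes, zero at the start; "torque": the same for the moment, N m; "gripper_width": opening from 0.0 (shut) to 1.0 (fully open).
Only numpy, scipy, OpenCV 4.12 (cv2) and the standard library are available. Lean on these libraries where they do the work, as an engineer would, in place of code of your own. Each camera call takes 0.05 s, during which the arm holds its last target. There are 200 camera calls.

## Task

The square coaster on the bathroom shelf lies wrong way up, with its cork underside showing. Push it up against the sloping blue back-rest until it stands leaning there, then tip it back towards you (its top edge can be hooked from behind, in under the upper ledge), so that it ends lying flat on the shelf in front of the back-rest with the cork underneath. Leave everything else where it stands.

Things in the scene. Friction and masses are not known exactly. Their poses are not given: they have to be found in the camera images.
- coaster_center (a point): centre (half-way up) of the loose square coaster, 110 x 110 x 9 mm, about 0.18 kg, brown cork on one face, white with a teal square on the other. z points out of the cork face (up at the start, down when done); x, y parallel to its sides. Too wide to grip across. Starts flat on the shelf (surface z = 0), its far edge 20 to 75 mm before the toe, turned up to 15 degrees.
- rest: fixed blue acrylic stand: low sloping back-rest, upper ledge above and behind it. Origin: middle of the toe line where the slope meets the shelf; x level, square to the toe line, away from the robot; y along the toe line; z up. The slope rises from the toe towards +x at 50 degrees, 260 mm wide, slippery (friction 0.25; coaster on shelf 0.7). Ledge posts at y = +-160 mm, x = 127-149 mm.
- slope_top (a point): middle of the slope's top edge, 48 mm above the shelf, 40 mm beyond the toe; the slab is 8 mm thick and open behind. A flat part pushed at its near edge slides its far edge up the slope; with its near edge at the toe it stays leaning, and the coaster's upper 47 mm then stand free above this edge.
- ledge_front (a point): middle of the lower front edge of the upper ledge, a tinted clear board 8 mm thick and 340 mm wide, its underside 195 mm above the shelf, reaching from 80 to 150 mm beyond the toe line. It keeps an upright hand from getting behind the leaning coaster; a hand leaning back towards the robot by 35 to 40 degrees can. Tipping goes best with a pull up and back about the coaster's foot, not down.
- jar: bystander, not to be moved: frosted glass jar with steel screw lid, 70 mm across, 80 tall; origin at the centre of its underside
- trimmer: bystander, not to be moved: black trimmer lying down, 165 x 40 x 33 mm; origin at the centre of its underside
- soap_dish: bystander, not to be moved: stainless soap dish with a bar of soap, 85 x 120 x 26 mm; origin at the centre of its underside
- comb: bystander, not to be moved: white comb, 165 x 34 x 6 mm; origin at the centre of its underside
- mirror: bystander, not to be moved: round magnifying mirror on a stand, 110 mm across, 190 tall; origin at the centre of its underside
- tumbler: bystander, not to be moved: white tumbler, 72 mm across, 100 tall; origin at the centre of its underside
- drops: bystander, not to be moved: small amber bottle on the upper ledge, 32 mm across, 55 tall; origin at the centre of its underside
- nailbrush: bystander, not to be moved: wooden nail brush, bristles down, on the upper ledge, 35 x 75 x 26 mm; origin at the centre of its underside
- coaster: the same coaster; origin at the centre of its white face, axes as above
Not all that is in view belongs to the job. Of the things that look like the coaster, the largest one is meant.

How it is judged:
By the outcome, as a careful person would: the job done as asked, in the order asked, and still so for the second after the job is handed in, with the robot touching nothing.
It also fails if it takes over 50 s, if anything falls off the work surface, if the arm or the gripper's body presses on something with over 40 N, if the wrist force passes 120 N, or if a joint passes its speed limit or range.

## Working session

There is one attempt and no reset: what is moved stays moved. The work goes in short steps, Python scripts to look and compute and a tool call to move; the robot and the scene stay as the last step left them, time stands still between calls to the robot, and variables do not carry over. Pictures are saved under pics/ and viewed, about 8 in all and at most 12, crops included, and the job is handed in when it is done.

Besides the shell and the picture viewer there is one more tool, called after "Request:" by a JSON object that holds its "api" and its "payload". jog_arm: Moves the arm, as the interface text tells. Its arguments: {"type":"object","properties":{"motion":{"type":"array"},"force":{"type":"number"}},"required":["motion"]}

```bash
ls; mkdir -p pics
python3 - <<'E'
from bench import *
import cv2,numpy as np
print(get_state())
np.set_printoptions(precision=4,suppress=True)
for n in("side","top","wrist"):
    print(n,get_calibration(n))
ims=[]
for n in("side","top"):
    p,d=capture(n); np.savez(f"pics/{n}0.npz",p=p,d=d); cv2.imwrite(f"pics/{n}0.png",p[...,::-1])
E
```

```text
pics
{'clock': 0.0, 'q': array([ 1.25540654e+00,  1.24518152e-01,  1.65171942e+00, -5.05281191e-06,
        1.36749245e+00, -8.25655409e-02]), 'dq': array([ 0.00042029, -0.00056862, -0.00057239, -0.0004981 , -0.0003669 ,
        0.00205781]), 'joint_torque': array([-6.83163416e-04, -4.23613966e+01, -3.65449727e+01, -1.16454253e-04,
        6.81176927e-03,  1.34738079e-05]), 'tool_pos': array([0.14978428, 0.63186033, 0.23001773]), 'ee_rot': array([-0.36484369, -3.11991326,  0.00329223]), 'contact_force': array([0.43248321, 0.1257587 , 0.26596913]), 'torque': array([ 0.03540042,  0.00840393, -0.00491176]), 'gripper_width': 1.0053630469839976}
side {'fx': 516.7834682664235, 'fy': 516.7834682664235, 'cx': 311.9332905245171, 'cy': 226.95283782948593, 'extrinsics': array([[-0.9968, -0.0773,  0.0222,  0.5537],
       [ 0.0694, -0.6864,  0.7239, -0.1313],
       [-0.0407,  0.7231,  0.6896, -1.0655],
       [ 0.    ,  0.    ,  0.    ,  1.    ]])}
top {'fx': 455.29121276368943, 'fy': 455.29121276368943, 'cx': 314.5617284531026, 'cy': 242.4755552638011, 'extrinsics': array([[-0.0283, -0.9996,  0.0046,  0.0247],
       [ 0.9979, -0.028 ,  0.058 , -0.5462],
       [-0.0578,  0.0062,  0.9983, -1.0917],
       [ 0.    ,  0.    ,  0.    ,  1.    ]])}
wrist {'fx': 405.7167252379473, 'fy': 405.7167252379473, 'cx': 319.8341377658825, 'cy': 235.16326227265944, 'tool_from_camera': array([[ 0.    ,  0.9558,  0.294 ,  0.0747],
       [ 1.    ,  0.0001, -0.0003,  0.0002],
       [-0.0003,  0.294 , -0.9558, -0.1431],
       [ 0.    ,  0.    ,  0.    ,  1.    ]])}
```

View pics/top0.png

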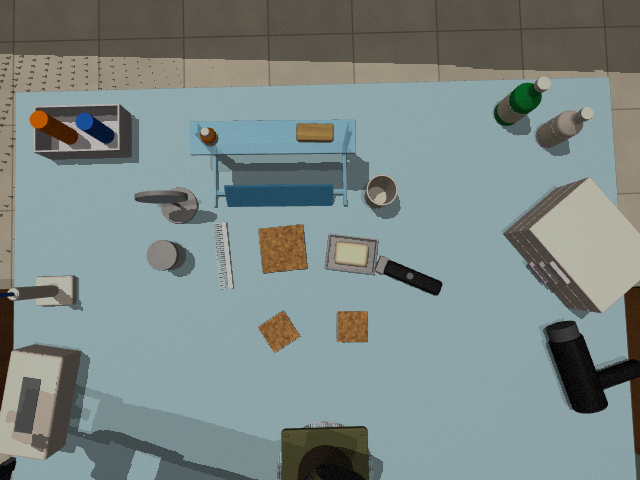

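View pics/side0.png

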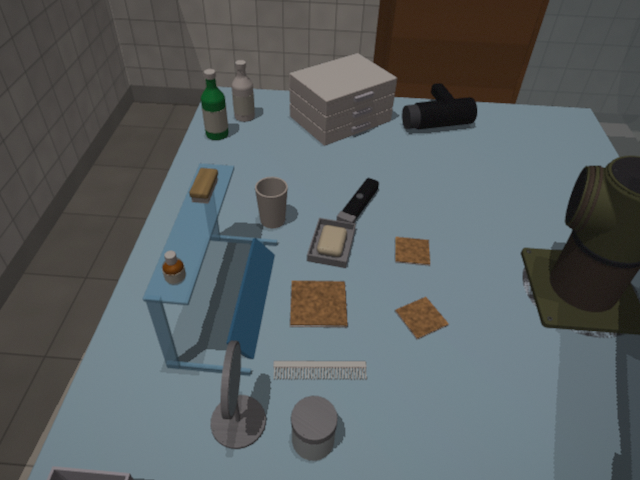

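The top view shows the large cork coaster with corners near (259,228), (303,224), (307,268), (264,273). The slope lies at about (225-335, 185-207) and the ledge at (190-355, 122-155). The side view agrees: coaster at about (319,303), slope at about (255,300). Next I'll measure them.

```bash
cat > h.py <<'E'
import numpy as np,cv2
from bench import *
from scipy.spatial.transform import Rotation as R
np.set_printoptions(precision=4,suppress=True)
def camT(n,st=None):
    c=get_calibration(n)
    if n!="wrist": return c,np.linalg.inv(c["extrinsics"])
    T=np.eye(4);T[:3,:3]=R.from_rotvec(st["ee_rot"]).as_matrix();T[:3,3]=st["tool_pos"]
    return c,T@c["tool_from_camera"]
def cloud(n,d,st=None):
    c,T=camT(n,st)
    v,u=np.mgrid[:480,:640]
    P=np.stack([(u-c["cx"])/c["fx"]*d,-(v-c["cy"])/c["fy"]*d,-d],-1)
    return P@T[:3,:3].T+T[:3,3]
def onz(n,uv,z,st=None):
    c,T=camT(n,st)
    uv=np.atleast_2d(np.array(uv,float))
    D=np.c_[(uv[:,0]-c["cx"])/c["fx"],-(uv[:,1]-c["cy"])/c["fy"],-np.ones(len(uv))]@T[:3,:3].T
    return T[:3,3]+D*((z-T[2,3])/D[:,2])[:,None]
def proj(n,P,st=None):
    c,T=camT(n,st); q=(np.atleast_2d(P)-T[:3,3])@T[:3,:3]
    return np.c_[c["cx"]-c["fx"]*q[:,0]/q[:,2],c["cy"]+c["fy"]*q[:,1]/q[:,2]]
E
python3 - <<'E'
from h import *
for n,box in(("top",(245,215,320,285)),("side",(280,270,355,335))):
    f=np.load(f"pics/{n}0.npz");p,d=f["p"],f["d"];W=cloud(n,d)
    hsv=cv2.cvtColor(p,cv2.COLOR_RGB2HSV)
    m=(hsv[...,0]<25)&(hsv[...,1]>70);b=np.zeros_like(m);b[box[1]:box[3],box[0]:box[2]]=1
    mm=(m&b).astype(np.uint8); mm=cv2.morphologyEx(mm,cv2.MORPH_CLOSE,np.ones((5,5)));c=max(cv2.findContours(mm,0,2)[0],key=cv2.contourArea)
    q=onz(n,c[:,0,:],0.009); r=cv2.minAreaRect((q[:,:2]*1000).astype(np.float32))
    print(n,"coaster",r,"z",np.median(W[mm>0][:,2]))
    # slope: dark saturated blue
    print("hsv slope",hsv[196,280] if n=="top" else hsv[300,255])
    X=W[...,0];Y=W[...,1];Z=W[...,2]
    # points on slope
    box2=(228,187,332,205) if n=="top" else (235,245,272,350)
    s=np.zeros_like(m);s[box2[1]:box2[3],box2[0]:box2[2]]=1
    ref=hsv[196,280] if n=="top" else hsv[300,255]
    s&=(abs(hsv[...,0].astype(int)-int(ref[0]))<6)&(abs(hsv[...,2].astype(int)-int(ref[2]))<25)&(d>0)&(Z>.004)&(Z<.047)
    Q=W[s];A=np.c_[Q[:,2],Q[:,1],np.ones(len(Q))]
    k=np.linalg.lstsq(A,Q[:,0],rcond=None)[0];e=Q[:,0]-A@k
    g=abs(e)<.004;k=np.linalg.lstsq(A[g],Q[g,0],rcond=None)[0]
    print("slope x=",k,"angle",np.degrees(np.arctan(1/k[0])),"n",g.sum(),"Y",np.percentile(Q[g,1],[.5,99.5]),"Z",np.percentile(Q[g,2],[1,99]))
f=np.load("pics/top0.npz");W=cloud("top",f["d"])
L=W[(abs(W[...,2]-.203)<.006)&(W[...,0]>.6)&(W[...,0]<1)&(abs(W[...,1]-.1)<.25)]
print("ledge",len(L),L.min(0),L.max(0),cv2.minAreaRect((L[:,:2]*1000).astype(np.float32)))
im=cv2.resize(f["p"][105:305,130:430],None,fx=2.6,fy=2.6,interpolation=cv2.INTER_CUBIC);cv2.imwrite("pics/topc.png",im[...,::-1])
for nm,uv,z in(("jar",(163,254),.08),("trim",(411,276),.033),("soap",(352,254),.026),("comb",(224,256),.006),("tumbler",(381,190),.1),("mirrorhead",(160,197),.19)):print(nm,onz("top",uv,z)[0],W[uv[1],uv[0]])
E
```

```text
top coaster ((535.2742919921875, 88.26494598388672), (108.39153289794922, 108.71721649169922), 4.473454475402832) z 0.008902850524482808
hsv slope [101 157  96]
slope x= [0.8306 0.0159 0.6396] angle 50.28612649655871 n 1705 Y [-0.0338  0.2162] Z [0.0047 0.0462]
side coaster ((536.5425415039062, 87.45999908447266), (107.73088836669922, 108.89230346679688), 4.01776123046875) z 0.010678246772024669
hsv slope [102 153  85]
slope x= [0.8236 0.0134 0.641 ] angle 50.5249399516705 n 2031 Y [-0.0346  0.2151] Z [0.0047 0.0467]
ledge 4666 [ 0.7176 -0.0795  0.1971] [0.793  0.2603 0.2087] ((755.518310546875, 90.38238525390625), (339.1109619140625, 71.36701965332031), 88.95500183105469)
jar [0.5263 0.3565 0.08  ] [0.5263 0.3563 0.0807]
trim [ 0.4591 -0.2184  0.033 ] [ 0.4591 -0.2189  0.0308]
soap [ 0.5158 -0.08    0.026 ] [ 0.5157 -0.0797  0.0291]
comb [0.5203 0.2317 0.006 ] [0.5205 0.2329 0.0003]
tumbler [ 0.6566 -0.1439  0.1   ] [ 0.6727 -0.1587  0.0055]
mirrorhead [0.6392 0.3257 0.19  ] [0.6433 0.3337 0.1658]
```

View pics/topc.png

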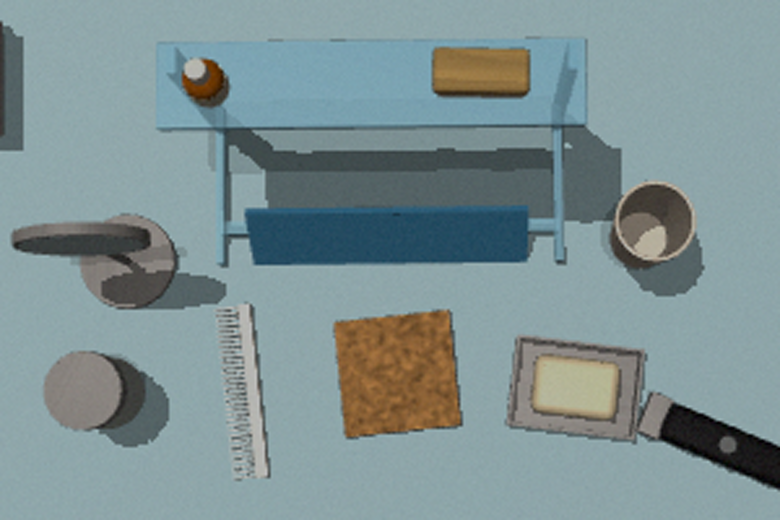

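Both views agree: coaster centre about (0.536, 0.088), yaw about +4.2°, top at 9 mm. The slope is at 50° with its toe middle near (0.641, 0.0905) and yaw about -0.9°. Ledge front is at x ≈ 0.72. The coaster's far edge is then about 50 mm before the toe, within the stated range. Now a planning helper.

```bash
cat >> h.py <<'E'
O=np.array([.6413,.0905,0]);PSI=np.radians(-.9)
RR=R.from_euler("z",PSI)
def now(q=True):
    st=get_state();Rt=R.from_rotvec(st["ee_rot"]).as_matrix()
    p=RR.inv().apply(st["tool_pos"]-O)*1000; A=RR.inv().as_matrix()@Rt
    if q:print("t",round(st["clock"],2),"rest mm",p.round(1),"lean",np.degrees(np.arctan2(A[0,2],-A[2,2])).round(1),"yax",A[:,1].round(3),"F",st["contact_force"].round(1),"w",round(st["gripper_width"],2),"q",st["q"].round(2))
    return st,Rt,p
def plan(x,y,z,lean):
    """target in rest frame (mm, deg): tool-frame turn deg and shift mm from here"""
    st,Rt,p=now();a=np.radians(lean)
    T=RR.as_matrix()@np.c_[[-np.cos(a),0,-np.sin(a)],[0,1,0],[np.sin(a),0,-np.cos(a)]]
    w=O+RR.apply(np.array([x,y,z])/1000)
    print("turn",np.degrees(R.from_matrix(Rt.T@T).as_rotvec()).round(2),"shift now-axes",(Rt.T@(w-st["tool_pos"])*1000).round(1),"shift target-axes",(T.T@(w-st["tool_pos"])*1000).round(1))
E
python3 -c "
from h import *
plan(-190,0,150,0)"
```

```text
t 0.1 rest mm [-499.9  533.7  230.2] lean -0.0 yax [ 0.215  0.977 -0.002] F [-0.3 -0.2  0.2] w 1.0 q [ 1.26  0.12  1.65  0.    1.37 -0.08]
turn [ -0.11  -0.02 -12.44] shift now-axes [-417.6 -454.2   80.9] shift target-axes [-309.9 -533.7   80.2]
```

Request:
{"api": "jog_arm", "payload": {"motion": [[[0,0,-6.2],[-27,-30,0],50],[[0,0,-6.2],[-24,-33,0],50],[[0,0,0],[-20,-36,0],50],[[0,0,0],[-20,-36,0],50],[[0,0,0],[-20,-36,0],50]]}}

```text
clock: 0.52
tool_pos: [0.2462, 0.4516, 0.2249]
ee_rot: [0.009, -3.137, 0.011]
contact_force: [0.9, -0.1, 1.4]
gripper_width: 0.585
```

Request:
{"api": "jog_arm", "payload": {"motion": [[[0,0,0],[-20,-36,0],50],[[0,0,0],[-20,-36,0],50],[[0,0,0],[-20,-36,0],50],[[0,0,0],[-20,-36,0],50],[[0,0,0],[-20,-36,0],50]]}}

```text
clock: 0.93
tool_pos: [0.3452, 0.2683, 0.2232]
ee_rot: [0.015, -3.135, 0.015]
contact_force: [1.1, 0.2, -0.7]
gripper_width: 0.587
```

```bash
python3 -c "
from h import *
plan(-190,0,150,0)"
```

```text
t 0.93 rest mm [-298.9  173.2  223.2] lean -0.3 yax [-0.025  1.    -0.009] F [ 1.1  0.2 -0.7] w 0.59 q [ 0.54 -0.36  2.11 -0.    1.41 -1.04]
turn [-0.53 -0.35  1.45] shift now-axes [-104.9 -175.2   74.1] shift target-axes [-108.9 -173.2   73.2]
```

Request:
{"api": "jog_arm", "payload": {"motion": [[[-0.5,-0.3,1.4],[-22,-36,0],50],[[0,0,0],[-22,-35,0],50],[[0,0,0],[-22,-36,10],50],[[0,0,0],[-22,-36,20],50],[[0,0,0],[-20,-36,20],50]]}}

```text
clock: 1.35
tool_pos: [0.4469, 0.0945, 0.1818]
ee_rot: [0.026, 3.131, 0.003]
contact_force: [1.1, 0.3, -0.3]
gripper_width: 0.586
```

```bash
python3 -c "
from h import *
plan(-188,-4,20,0)
p,d=capture('side');cv2.imwrite('pics/side1.png',cv2.resize(p[200:420,160:500],None,fx=2.3,fy=2.3)[...,::-1])"
```

```text
t 1.35 rest mm [-194.4    1.   181.8] lean 0.6 yax [0.001 1.    0.002] F [ 1.1  0.3 -0.3] w 0.59 q [ 0.09 -0.29  2.12  0.    1.3  -1.46]
turn [ 0.12  0.61 -0.03] shift now-axes [ -4.7  -5.3 161.9] shift target-axes [ -6.4  -5.  161.8]
```

Request:
{"api": "jog_arm", "payload": {"motion": [[[0,0.5,0],[-4,-3,36],50],[[0,0,0],[-2,-2,36],50],[[0,0,0],[0,0,36],50],[[0,0,0],[0,0,36],50],[[0,0,0],[0,0,20],50]]}}

```text
clock: 1.82
tool_pos: [0.4593, 0.078, 0.0126]
ee_rot: [0.052, 3.132, -0.003]
contact_force: [-0.9, -0.5, 0.3]
gripper_width: 0.585
```

```bash
python3 -c "
from h import *
plan(-180,-4,5,0)
"
```

```text
t 1.82 rest mm [-181.8  -15.4   12.6] lean 0.5 yax [ 0.017  1.    -0.002] F [-0.9 -0.5  0.3] w 0.58 q [ 0.05 -0.04  2.22 -0.    0.95 -1.48]
turn [-0.12  0.55 -1.  ] shift now-axes [-1.5 11.4  7.6] shift target-axes [-1.8 11.4  7.6]
```

Request:
{"api": "jog_arm", "payload": {"motion": [[[0,0.5,-1],[0,6,3],50],[[0,0,0],[0,5,3],50],[[0,0,0],[0,0,2],50],[[0,0,0],[0,0,0],50],[[0,0,0],[0,0,0],50]]}}

```text
clock: 2.23
tool_pos: [0.4557, 0.0903, 0.0006]
ee_rot: [-0.021, -3.132, 0.004]
contact_force: [0.0, -0.1, 0.6]
gripper_width: 0.587
```

```bash
python3 -c "
from h import *
plan(-175,-4,2,0)
p,d=capture('side');cv2.imwrite('pics/side2.png',cv2.resize(p[240:370,260:460],None,fx=4,fy=4)[...,::-1])"
```

```text
t 2.23 rest mm [-185.5   -3.1    0.6] lean -0.6 yax [-0.002  1.    -0.003] F [ 0.  -0.1  0.6] w 0.59 q [ 0.08 -0.01  2.22 -0.    0.94 -1.47]
turn [-0.16 -0.56  0.13] shift now-axes [-10.5  -0.9  -1.5] shift target-axes [-10.5  -0.9  -1.4]
```

View pics/side2.png

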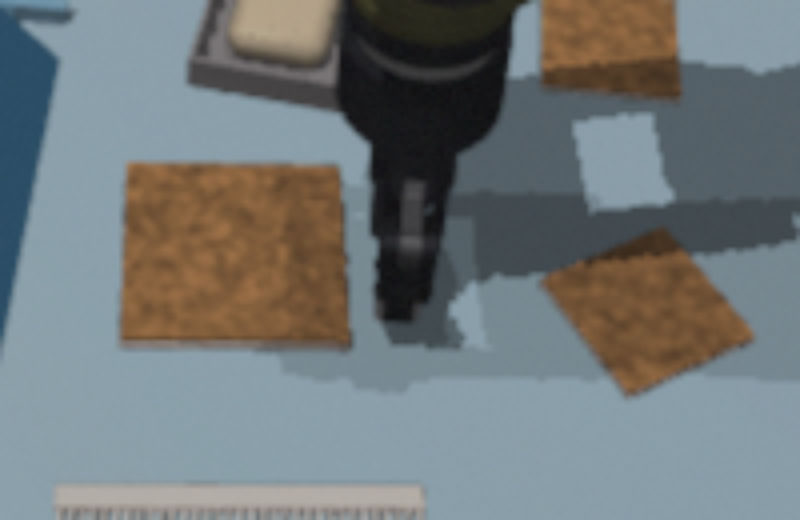

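The side crop shows fingertips at about (400,315), clear of the coaster's near edge (345,250), just off the shelf and with no contact force. Next is the push.

Request:
{"api": "jog_arm", "payload": {"motion": [[[0,-0.5,0],[-12,0,-1],50],[[0,0,0],[-12,0,0],50],[[0,0,0],[-12,0,0],50],[[0,0,0],[-12,0,0],50],[[0,0,0],[-12,0,0],50]]}}

```text
clock: 2.7
tool_pos: [0.5228, 0.0901, 0.0079]
ee_rot: [0.019, 3.13, -0.003]
contact_force: [0.5, -0.5, 0.4]
gripper_width: 0.583
```

```bash
python3 -c "
from h import *
plan(-75,-4,2,0)
"
```

```text
t 2.7 rest mm [-118.5   -2.2    7.9] lean 0.6 yax [-0.003  1.    -0.002] F [ 0.5 -0.5  0.4] w 0.58 q [ 0.07  0.11  2.08 -0.    0.94 -1.49]
turn [-0.11  0.63  0.19] shift now-axes [-43.4  -1.9   6.4] shift target-axes [-43.5  -1.8   5.9]
```

```bash
python3 -c "
from h import *
p,d=capture('side');cv2.imwrite('pics/side3.png',cv2.resize(p[220:370,220:420],None,fx=4,fy=4)[...,::-1])"
```

```text
(no output)
```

View pics/side3.png

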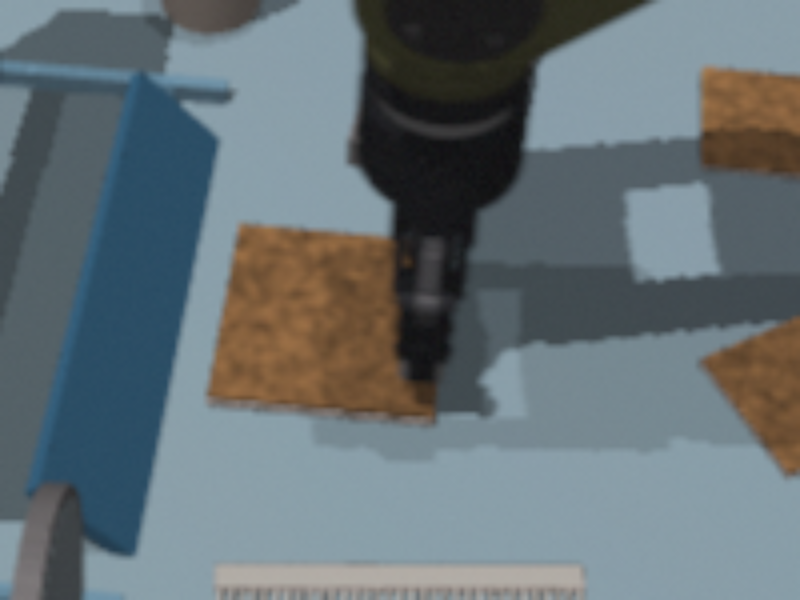

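The fingers drifted up about 7 mm and slid onto the coaster's near edge. I'll back off, lower again and correct for the drift.

Request:
{"api": "jog_arm", "payload": {"motion": [[[0,0,0],[0,0,-8],50],[[0,0.5,0],[20,0,-2],50],[[0,0,0],[20,0,0],50],[[0,0,0],[15,0,0],50],[[0,0,0],[0,0,0],50]]}}

```text
clock: 3.17
tool_pos: [0.4749, 0.0907, 0.025]
ee_rot: [0.022, 3.125, -0.002]
contact_force: [0.9, -0.9, -0.1]
gripper_width: 0.588
```

```bash
cat > coast.py <<'E'
from h import *
def coaster(n="side",box=(230,235,400,350),dz=.009):
    p,d=capture(n);hsv=cv2.cvtColor(p,cv2.COLOR_RGB2HSV)
    m=((hsv[...,0]<25)&(hsv[...,1]>70)).astype(np.uint8)
    b=np.zeros_like(m);b[box[1]:box[3],box[0]:box[2]]=1
    m=cv2.morphologyEx(m*b,cv2.MORPH_CLOSE,np.ones((5,5)))
    c=max(cv2.findContours(m,0,2)[0],key=cv2.contourArea)
    q=RR.inv().apply(onz(n,c[:,0,:],dz)-O)*1000
    print(n,"coaster rest mm",cv2.minAreaRect(q[:,:2].astype(np.float32)),"px",cv2.boundingRect(c),"z",np.median(cloud(n,d)[m>0][:,2]))
    return p
E
python3 -c "
from coast import *
plan(-175,-4,0,0)
coaster()
"
```

```text
t 3.17 rest mm [-166.4   -2.4   25. ] lean 1.0 yax [-0.002  1.    -0.001] F [ 0.9 -0.9 -0.1] w 0.59 q [ 0.08 -0.02  2.18 -0.    0.97 -1.48]
turn [-0.05  0.95  0.11] shift now-axes [ 9.  -1.5 24.8] shift target-axes [ 8.6 -1.6 25. ]
side coaster rest mm ((-74.06060028076172, -8.405654907226562), (108.63249969482422, 108.0679931640625), 89.65511322021484) px (272, 276, 60, 49) z 0.010468664917805737
```

Request:
{"api": "jog_arm", "payload": {"motion": [[[0,0.9,0],[2,-4,12],50],[[0,0,0],[0,-2,9],50],[[0,0,0],[0,0,4],50],[[0,0,0],[0,0,0],50],[[0,0,0],[0,0,0],50]]}}

```text
clock: 3.63
tool_pos: [0.4783, 0.0838, -0.0001]
ee_rot: [0.023, 3.135, -0.001]
contact_force: [-0.2, -0.5, 0.4]
gripper_width: 0.587
```

```bash
python3 -c "
from h import *
plan(-145,-8,-1,0)
"
```

```text
t 3.63 rest mm [-162.9   -9.2   -0.1] lean 0.4 yax [-0.001  1.    -0.   ] F [-0.2 -0.5  0.4] w 0.59 q [ 0.06  0.03  2.18 -0.    0.92 -1.49]
turn [-0.03  0.37  0.07] shift now-axes [-17.9   1.2   1. ] shift target-axes [-17.9   1.2   0.9]
```

Request:
{"api": "jog_arm", "payload": {"motion": [[[0,0.3,0],[0,0,2],50],[[0,0,0],[0,0,1],50],[[0,0,0],[-6,0,1],50],[[0,0,0],[-6,0,1],50],[[0,0,0],[0,0,0],50]]}}

```text
clock: 4.05
tool_pos: [0.4872, 0.084, -0.0022]
ee_rot: [-0.022, -3.124, 0.001]
contact_force: [-0.1, 0.1, -0.0]
gripper_width: 0.586
```

```bash
python3 -c "
from h import *
plan(-145,-8,-1,0)
"
```

```text
t 4.05 rest mm [-153.9   -9.    -2.2] lean -1.0 yax [-0.002  1.    -0.001] F [-0.1  0.1 -0. ] w 0.59 q [ 0.06  0.07  2.15  0.    0.95 -1.5 ]
turn [-0.06 -0.99  0.09] shift now-axes [-8.9  0.9 -1.4] shift target-axes [-8.9  1.  -1.2]
```

Request:
{"api": "jog_arm", "payload": {"motion": [[[0,-0.5,0],[-9,0,0.5],50],[[0,0,0],[-9,0,0.8],50],[[0,0,0],[-9,0,0.8],50],[[0,0,0],[-9,0,0.8],50],[[0,0,0],[0,0,0],50]]}}

```text
clock: 4.47
tool_pos: [0.5177, 0.0842, -0.0022]
ee_rot: [-0.02, -3.105, 0.002]
contact_force: [-0.2, 0.7, -0.5]
gripper_width: 0.584
```

```bash
python3 -c "
from coast import *
plan(-75,-8,-1,0)
coaster()
"
```

```text
t 4.47 rest mm [-123.5   -8.2   -2.2] lean -2.1 yax [-0.003  1.    -0.002] F [-0.2  0.7 -0.5] w 0.58 q [ 0.06  0.14  2.07  0.    0.97 -1.5 ]
turn [-0.09 -2.11  0.17] shift now-axes [-48.5   0.1  -3. ] shift target-axes [-48.5   0.2  -1.2]
side coaster rest mm ((-56.956974029541016, -7.523548126220703), (107.83909606933594, 108.61613464355469), 0.22887930274009705) px (264, 276, 59, 48) z 0.010550337825081968
```

Request:
{"api": "jog_arm", "payload": {"motion": [[[0,-0.8,0],[-10,0,0],50],[[0,-0.8,0],[-10,0,0.5],50],[[0,0,0],[-10,0,0.8],50],[[0,0,0],[-10,0,0.8],50],[[0,0,0],[-5,0,0],50]]}}

```text
clock: 4.93
tool_pos: [0.5493, 0.0845, -0.0027]
ee_rot: [-0.018, -3.087, 0.003]
contact_force: [-4.0, -0.1, 4.5]
gripper_width: 0.59
```

```bash
python3 -c "
from h import *
plan(-45,-8,-1,0)
"
```

```text
t 4.93 rest mm [-91.9  -7.4  -2.7] lean -3.1 yax [-0.004  1.    -0.002] F [-4.  -0.1  4.5] w 0.59 q [ 0.06  0.21  1.98  0.    1.   -1.5 ]
turn [-0.14 -3.11  0.24] shift now-axes [-46.7  -0.8  -4.2] shift target-axes [-46.9  -0.6  -1.7]
```

Request:
{"api": "jog_arm", "payload": {"motion": [[[0,-1.5,0],[-8,0,-1.5],50],[[0,-1.5,0],[-9,0,-0.5],50],[[0,-1,0],[-9,0,0],50],[[0,-0.5,0],[-9,0,0],50],[[0,0,0],[-5,0,0],50]]}}

```text
clock: 5.35
tool_pos: [0.5883, 0.0843, -0.0029]
ee_rot: [0.016, 3.122, -0.004]
contact_force: [-3.6, -0.8, 3.2]
gripper_width: 0.585
```

```bash
python3 -c "
from h import *
plan(-25,-8,-1,0)
p,d=capture('side');cv2.imwrite('pics/side4.png',cv2.resize(p[200:370,190:390],None,fx=3.5,fy=3.5)[...,::-1])"
```

```text
t 5.35 rest mm [-52.9  -7.   -2.9] lean 1.1 yax [-0.005  1.    -0.002] F [-3.6 -0.8  3.2] w 0.59 q [ 0.05  0.25  1.94 -0.    0.93 -1.5 ]
turn [-0.14  1.1   0.29] shift now-axes [-27.9  -1.1  -1.4] shift target-axes [-27.9  -1.   -1.9]
```

View pics/side4.png

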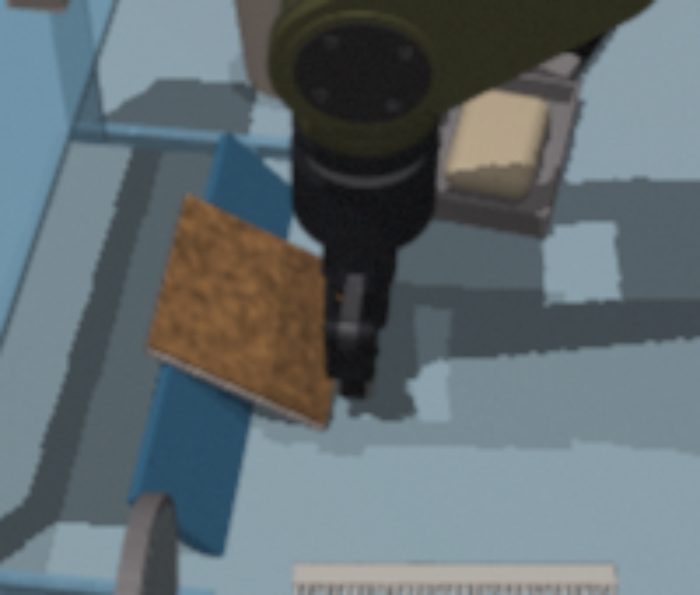

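The coaster is climbing the slope and is pushed squarely at its near edge (about (330,400) in the crop). I'll keep pushing to the toe.

Request:
{"api": "jog_arm", "payload": {"motion": [[[0,0,0],[-6,0,-0.5],50],[[0,0,0],[-6,0,0],50],[[0,0,0],[-6,0,0],50],[[0,0,0],[-5,0,0],50],[[0,0,0],[0,0,0],50]]}}

```text
clock: 5.82
tool_pos: [0.6124, 0.0841, -0.0029]
ee_rot: [0.016, 3.125, -0.004]
contact_force: [-1.7, -0.1, 3.0]
gripper_width: 0.589
```

```bash
python3 -c "
from h import *
plan(-18,-8,-1,0)
"
```

```text
t 5.82 rest mm [-28.7  -6.9  -2.9] lean 0.9 yax [-0.005  1.    -0.002] F [-1.7 -0.1  3. ] w 0.59 q [ 0.05  0.29  1.88 -0.    0.95 -1.51]
turn [-0.13  0.94  0.3 ] shift now-axes [-10.8  -1.2  -1.7] shift target-axes [-10.7  -1.1  -1.9]
```

Request:
{"api": "jog_arm", "payload": {"motion": [[[0,0,0],[-5,0,0],50],[[0,0,0],[-4,0,0],50],[[0,0,0],[-3,0,0],50],[[0,0,0],[0,0,0],50],[[0,0,0],[0,0,0],50]]}}

```text
clock: 6.23
tool_pos: [0.6235, 0.0841, -0.003]
ee_rot: [0.016, 3.131, -0.004]
contact_force: [-4.0, 0.8, 4.6]
gripper_width: 0.588
```

```bash
cat > lean.py <<'E'
from h import *
def brown(n):
    p,d=capture(n);hsv=cv2.cvtColor(p,cv2.COLOR_RGB2HSV)
    W=(RR.inv().apply((cloud(n,d)-O).reshape(-1,3))*1000).reshape(480,640,3)
    m=(hsv[...,0]<25)&(hsv[...,1]>70)&(d>0)&(abs(W[...,1])<90)&(W[...,0]>-60)&(W[...,0]<95)&(W[...,2]>-5)&(W[...,2]<130)
    Q=W[m];k=np.polyfit(Q[:,0],Q[:,2],1)
    print(n,"cork n",len(Q),"angle",np.degrees(np.arctan(k[0])),"z at x=0",k[1],"x",np.percentile(Q[:,0],[.5,99.5]),"y",np.percentile(Q[:,1],[.5,99.5]),"z",np.percentile(Q[:,2],[.5,99.5]))
E
python3 -c "
from lean import *
plan(-18,-8,-1,0)
brown('side');brown('top')
"
```

```text
t 6.23 rest mm [-17.7  -6.7  -3. ] lean 0.6 yax [-0.006  1.    -0.002] F [-4.   0.8  4.6] w 0.59 q [ 0.05  0.32  1.85 -0.    0.96 -1.51]
turn [-0.13  0.61  0.32] shift now-axes [ 0.3 -1.3 -2. ] shift target-axes [ 0.3 -1.3 -2. ]
side cork n 1784 angle 45.00596794311641 z at x=0 21.734696155343748 x [-6.1037 65.4336] y [-58.7755  53.0893] z [  8.9484 101.2882]
top cork n 153 angle 28.930224159803778 z at x=0 52.35043731922157 x [56.2688 66.1219] y [-57.8037  48.2033] z [78.0424 91.9608]
```

The cork's top edge measures x≈65, z≈90, which is what a fully leaning coaster should give. I'll retract and check that it stays.

Request:
{"api": "jog_arm", "payload": {"motion": [[[0,0,0],[4,0,0],50],[[0,0,0],[10,0,0],50],[[0,0,0],[20,0,-3],50],[[0,0,0],[30,0,-10],50],[[0,0,0],[30,0,-15],50]]}}

```text
clock: 6.75
tool_pos: [0.5295, 0.0843, 0.0214]
ee_rot: [0.019, 3.123, -0.004]
contact_force: [-0.8, -0.8, 0.1]
gripper_width: 0.587
```

```bash
python3 -c "
from lean import *
plan(-60,-6,190,35)
brown('side');brown('top')
"
```

```text
t 6.75 rest mm [-111.7   -7.9   21.4] lean 1.0 yax [-0.004  1.    -0.003] F [-0.8 -0.8  0.1] w 0.59 q [ 0.06  0.1   2.07 -0.    0.96 -1.5 ]
turn [ -0.08 -33.96   0.26] shift now-axes [ -54.8    1.3 -167.7] shift target-axes [-139.1    1.9 -108.5]
side cork n 2017 angle 49.261999640049495 z at x=0 14.469075279086548 x [-5.2076 65.314 ] y [-60.1679  47.6696] z [ 6.3233 90.5248]
top cork n 1664 angle 49.078312985738215 z at x=0 15.727641733763663 x [-7.2794 65.5435] y [-59.1303  47.9481] z [ 5.5224 89.9506]
```

Leaning at 49–50° from both cameras, top edge at (65, 90), and it holds without the robot. Next: rise and lean the hand.

Request:
{"api": "jog_arm", "payload": {"motion": [[[0,-6.5,0],[0,0,-33],50],[[0,-6.5,0],[-4,0,-33],50],[[0,-6.5,0],[-8,0,-32],50],[[0,-6.5,0],[-15,0,-31],50],[[0,-6.5,0],[-25,0,-28],50]]}}

```text
clock: 7.27
tool_pos: [0.5338, 0.084, 0.1769]
ee_rot: [0.013, 2.565, -0.011]
contact_force: [0.6, 0.1, 0.4]
gripper_width: 0.587
```

```bash
python3 -c "
from h import *
plan(26,-6,172,38)
"
```

```text
t 7.27 rest mm [-107.4   -8.2  176.9] lean 33.1 yax [-0.004  1.    -0.005] F [0.6 0.1 0.4] w 0.59 q [ 0.09 -0.41  2.3  -0.09  0.68 -1.42]
turn [-0.11 -4.95  0.35] shift now-axes [-109.1    1.7   76.8] shift target-axes [-102.1    2.2   86. ]
```

Request:
{"api": "jog_arm", "payload": {"motion": [[[0,-2.5,0],[-24,0,14],50],[[0,-2.5,0],[-23,0,16],50],[[0,-0.5,0],[-22,1,17],50],[[0,0,0],[-20,1,17],50],[[0,0,0],[-8,0,8],50]]}}

```text
clock: 7.68
tool_pos: [0.6611, 0.0862, 0.2018]
ee_rot: [0.01, 2.418, -0.006]
contact_force: [-0.9, 0.7, 0.3]
gripper_width: 0.586
```

```bash
python3 -c "
from h import *
plan(26,-6,172,38)
plan(63,-6,125,38)
"
```

```text
t 7.68 rest mm [ 19.9  -4.  201.8] lean 41.5 yax [-0.007  1.    -0.001] F [-0.9  0.7  0.3] w 0.59 q [ 0.07 -0.16  2.1  -0.12  0.48 -1.41]
turn [0.19 3.48 0.35] shift now-axes [15.2 -2.  26.4] shift target-axes [13.6 -2.  27.3]
t 7.68 rest mm [ 19.9  -4.  201.8] lean 41.5 yax [-0.007  1.    -0.001] F [-0.9  0.7  0.3] w 0.59 q [ 0.07 -0.16  2.1  -0.12  0.48 -1.41]
turn [0.19 3.48 0.35] shift now-axes [18.6 -2.2 86.1] shift target-axes [13.4 -2.  87.1]
```

Request:
{"api": "jog_arm", "payload": {"motion": [[[0,2,0],[9,-1,8],50],[[0,1.5,0],[6,-1,8],50],[[0,0,0],[2,0,8],50],[[0,0,0],[0,0,6],50],[[0,0,0],[0,0,0],50]]}}

```text
clock: 8.1
tool_pos: [0.6674, 0.0835, 0.1625]
ee_rot: [0.011, 2.486, -0.006]
contact_force: [0.3, -0.2, -0.2]
gripper_width: 0.584
```

```bash
python3 -c "
from h import *
plan(63,-6,125,38)
"
```

```text
t 8.1 rest mm [ 26.2  -6.6 162.5] lean 37.6 yax [-0.006  1.    -0.001] F [ 0.3 -0.2 -0.2] w 0.58 q [ 0.06 -0.08  2.08 -0.1   0.49 -1.43]
turn [ 0.16 -0.42  0.33] shift now-axes [-6.3  0.4 52.2] shift target-axes [-5.9  0.6 52.2]
```

Request:
{"api": "jog_arm", "payload": {"motion": [[[0,0,0],[-4,0,12],50],[[0,-0.4,0],[-2,0,12],50],[[0,0,0],[0,0,12],50],[[0,0,0],[0,0,9],50],[[0,0,0],[0,0,0],50]]}}

```text
clock: 8.52
tool_pos: [0.6979, 0.0834, 0.1265]
ee_rot: [0.01, 2.481, -0.006]
contact_force: [-0.1, -0.1, -0.0]
gripper_width: 0.586
```

```bash
python3 -c "
from lean import *
plan(63,-6,125,38)
plan(101,-6,76,38)
brown('side')
"
```

```text
t 8.52 rest mm [ 56.7  -6.2 126.5] lean 37.8 yax [-0.007  1.    -0.001] F [-0.1 -0.1 -0. ] w 0.59 q [ 0.06  0.03  2.04 -0.11  0.41 -1.42]
turn [ 0.18 -0.17  0.36] shift now-axes [-4.1  0.2  5.1] shift target-axes [-4.   0.2  5.1]
t 8.52 rest mm [ 56.7  -6.2 126.5] lean 37.8 yax [-0.007  1.    -0.001] F [-0.1 -0.1 -0. ] w 0.59 q [ 0.06  0.03  2.04 -0.11  0.41 -1.42]
turn [ 0.18 -0.17  0.36] shift now-axes [-4.  -0.  67.1] shift target-axes [-3.8  0.2 67.1]
side cork n 1793 angle 49.248839948701146 z at x=0 14.57328454379053 x [-5.1693 65.2596] y [-58.7075  48.0997] z [ 7.7505 90.0154]
```

Joint 5 is nearing its lower limit (0.32), so I'll fit simple arm kinematics to see which lean angle is reachable at the hook pose.

Run:
```python
import numpy as np
from scipy.optimize import fsolve
D=np.array([[.14978,.6319,.2300,.1245,1.6517,1.3675],[.3452,.2683,.2232,-.36,2.11,1.41],[.4469,.0945,.1818,-.29,2.12,1.30],[.4593,.078,.0126,-.04,2.22,.95],[.5228,.0901,.0079,.11,2.08,.94],[.5883,.0843,-.0029,.25,1.94,.93],[.6235,.0841,-.003,.32,1.85,.96],[.5338,.084,.1769,-.41,2.3,.68],[.6611,.0862,.2018,-.16,2.10,.48],[.6979,.0834,.1265,.03,2.04,.41]])
r=np.hypot(D[:,0],D[:,1]);z=D[:,2];a=D[:,3];b=a+D[:,4];c=b+D[:,5];n=len(D);o=np.zeros(n);i=o+1
A=np.r_[np.c_[i,o,np.sin(a),np.sin(b),np.sin(c)],np.c_[o,i,np.cos(a),np.cos(b),np.cos(c)]]
s,res,_,_=np.linalg.lstsq(A,np.r_[r,z],rcond=None);print(s,np.abs(A@s-np.r_[r,z]).max())
r0,h,La,Lb,Lt=s
def ik(x,z,lean):  # rest mm
    R=np.hypot(.6413+x/1000,.083);Z=z/1000;T=np.pi-np.radians(lean)
    f=lambda q:[r0+La*np.sin(q[0])+Lb*np.sin(q[0]+q[1])+Lt*np.sin(T)-R,h+La*np.cos(q[0])+Lb*np.cos(q[0]+q[1])+Lt*np.cos(T)-Z]
    q=fsolve(f,[.1,2]);return q,T-q.sum()
for l in(25,28,30,32,34,36,38):
    t=np.radians(l);d=np.array([np.sin(t),-np.cos(t)]);p=np.array([-np.cos(t),-np.sin(t)])
    wh=np.array([71,84]);led=np.array([80,195])
    pax=p@wh-11-6
    for dep in(12,20):
        tcp=d*(d@wh+dep+4)+p*pax
        print(l,dep,"tcp",tcp.round(1),"q5",np.round(ik(*tcp,l)[1],3),"ledge clr",round(pax-42-p@led,1))
```

```text
[-0.00826148  0.20074576  0.42740957  0.6057476   0.26890573] 0.012147706039460915
25 12 tcp [93.2 76.7] q5 0.626 ledge clr -3.9
25 20 tcp [96.6 69.4] q5 0.616 ledge clr -3.9
28 12 tcp [93.5 77.9] q5 0.56 ledge clr 1.1
28 20 tcp [97.3 70.8] q5 0.55 ledge clr 1.1
30 12 tcp [93.7 78.6] q5 0.516 ledge clr 4.3
30 20 tcp [97.7 71.7] q5 0.506 ledge clr 4.3
32 12 tcp [93.9 79.4] q5 0.471 ledge clr 7.5
32 20 tcp [98.1 72.7] q5 0.461 ledge clr 7.5
34 12 tcp [94.  80.2] q5 0.426 ledge clr 10.5
34 20 tcp [98.5 73.6] q5 0.417 ledge clr 10.5
36 12 tcp [94.2 81. ] q5 0.381 ledge clr 13.5
36 20 tcp [98.9 74.6] q5 0.371 ledge clr 13.5
38 12 tcp [94.2 81.9] q5 0.335 ledge clr 16.4
38 20 tcp [99.2 75.6] q5 0.326 ledge clr 16.4
```

```bash
python3 -c "
from h import *
plan(77,-6,106,34.5)
plan(96.5,-6,77,34.5)
"
```

```text
t 8.57 rest mm [ 56.5  -6.2 127. ] lean 37.8 yax [-0.007  1.    -0.001] F [-0.9 -0.5  0.2] w 0.59 q [ 0.06  0.03  2.04 -0.11  0.41 -1.42]
turn [0.17 3.34 0.37] shift now-axes [-3.3  0.1 29.2] shift target-axes [-5.   0.2 28.9]
t 8.57 rest mm [ 56.5  -6.2 127. ] lean 37.8 yax [-0.007  1.    -0.001] F [-0.9 -0.5  0.2] w 0.59 q [ 0.06  0.03  2.04 -0.11  0.41 -1.42]
turn [0.17 3.34 0.37] shift now-axes [-0.9 -0.  64. ] shift target-axes [-4.6  0.2 63.9]
```

Request:
{"api": "jog_arm", "payload": {"motion": [[[0,1.5,0.3],[-4,0,3],50],[[0,1.2,0],[-2,0,6],50],[[0,0.6,0],[0,0,8],50],[[0,0,0],[0,0,6],50],[[0,0,0],[0,0,3],50]]}}

```text
clock: 8.98
tool_pos: [0.7182, 0.0836, 0.1104]
ee_rot: [0.016, 2.539, -0.002]
contact_force: [0.4, 0.3, -0.4]
gripper_width: 0.585
```

```bash
python3 -c "
from h import *
plan(96.5,-6,77,34.5)
"
```

```text
t 8.98 rest mm [ 77.   -5.7 110.4] lean 34.5 yax [-0.003  1.     0.002] F [ 0.4  0.3 -0.4] w 0.59 q [ 0.06  0.11  1.97 -0.08  0.46 -1.44]
turn [0.2  0.03 0.09] shift now-axes [ 2.9 -0.4 38.6] shift target-axes [ 2.9 -0.3 38.6]
```

Request:
{"api": "jog_arm", "payload": {"motion": [[[0,0,0],[2,0,9],50],[[0,0,0],[0,0,9],50],[[0,0,0],[0,0,9],50],[[0,0,0],[0,0,6],50],[[0,0,0],[0,0,0],50]]}}

```text
clock: 9.4
tool_pos: [0.736, 0.0834, 0.0769]
ee_rot: [0.016, 2.541, -0.003]
contact_force: [-0.7, -0.4, 0.4]
gripper_width: 0.586
```

```bash
python3 -c "
from lean import *
plan(96.5,-6,77,34.5)
brown('side')
p,d=capture('side');cv2.imwrite('pics/side5.png',cv2.resize(p[150:370,140:400],None,fx=3,fy=2.7)[...,::-1])"
```

```text
t 9.4 rest mm [94.8 -5.6 76.9] lean 34.4 yax [-0.003  1.     0.002] F [-0.7 -0.4  0.4] w 0.59 q [ 0.05  0.2   1.94 -0.09  0.41 -1.43]
turn [ 0.19 -0.11  0.11] shift now-axes [-1.5 -0.4  0.9] shift target-axes [-1.5 -0.4  0.9]
side cork n 1701 angle 49.12959995377699 z at x=0 14.720444623066788 x [-5.27   64.2127] y [-59.3625  48.3695] z [ 6.8976 88.6403]
```

View pics/side5.png

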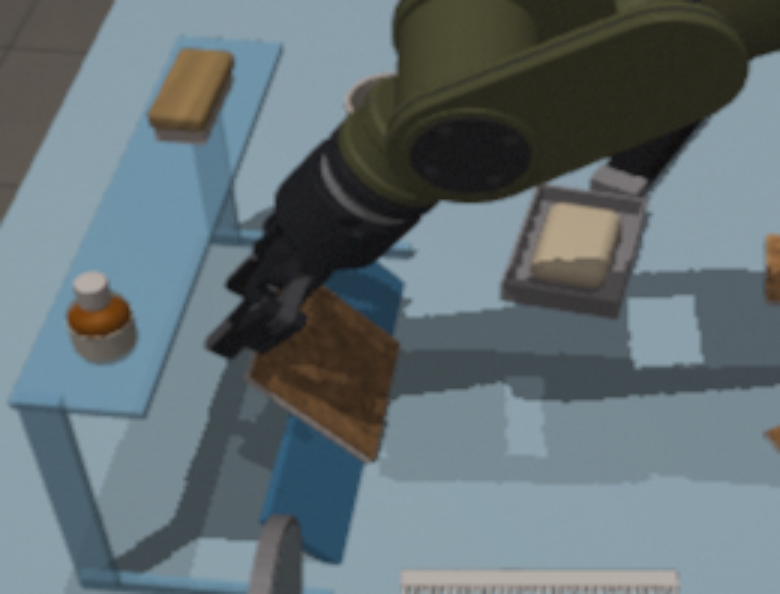

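The crop shows both fingertips (at about (225,345) and (235,280)) reaching past the coaster's top edge, under the ledge and touching nothing. Now the pull, up and back.

Request:
{"api": "jog_arm", "payload": {"motion": [[[0,0,0],[2,0,4],50],[[0,0,0],[3,0,2],50],[[0,0,0],[4,0,-5],50],[[0,0,0],[4,0,-9],50],[[0,0,0],[4,0,-9],50]]}}

```text
clock: 9.92
tool_pos: [0.7136, 0.0838, 0.085]
ee_rot: [0.016, 2.534, -0.002]
contact_force: [-0.8, -0.1, -0.3]
gripper_width: 0.585
```

```bash
python3 -c "
from lean import *
now()
brown('side')
"
```

```text
t 9.92 rest mm [72.4 -5.5 85. ] lean 34.8 yax [-0.004  1.     0.002] F [-0.8 -0.1 -0.3] w 0.59 q [ 0.06  0.14  1.99 -0.09  0.41 -1.43]
side cork n 1293 angle 61.075261335830476 z at x=0 21.01695374714905 x [-7.4505 44.821 ] y [-58.9752  48.2547] z [  5.9518 101.038 ]
```

The coaster has tipped to about 61°, with its foot still at the toe. Continuing the arc.

Request:
{"api": "jog_arm", "payload": {"motion": [[[0,0,0],[5,0,-8],50],[[0,0,0],[5,0,-8],50],[[0,0,0],[6,0,-7],50],[[0,0,0],[7,0,-7],50],[[0,0,0],[7,0,-7],50]]}}

```text
clock: 10.38
tool_pos: [0.6632, 0.0846, 0.1021]
ee_rot: [0.016, 2.532, -0.002]
contact_force: [-0.3, -0.6, 0.2]
gripper_width: 0.586
```

```bash
python3 -c "
from lean import *
now()
brown('side')
"
```

```text
t 10.38 rest mm [ 22.   -5.5 102.1] lean 34.9 yax [-0.004  1.     0.002] F [-0.3 -0.6  0.2] w 0.59 q [ 0.06  0.01  2.1  -0.1   0.43 -1.42]
side cork n 421 angle 86.57099803150273 z at x=0 170.21934679025168 x [-9.5048 -1.5318] y [-56.2767  48.999 ] z [  3.6589 112.9492]
```

The coaster is near vertical (87°). A bit further back and it will topple.

Request:
{"api": "jog_arm", "payload": {"motion": [[[0,0,0],[7,0,-5],50],[[0,0,0],[7,0,-5],50],[[0,0,0],[7,0,-5],50],[[0,0,0],[5,0,-6],50],[[0,0,0],[0,0,-6],50]]}}

```text
clock: 10.85
tool_pos: [0.6196, 0.0851, 0.1075]
ee_rot: [0.016, 2.536, -0.002]
contact_force: [-0.5, 0.4, 0.2]
gripper_width: 0.584
```

```bash
python3 -c "
from lean import *
now()
p,d=capture('side');cv2.imwrite('pics/side6.png',cv2.resize(p[170:370,180:440],None,fx=3,fy=3)[...,::-1])
"
```

```text
t 10.85 rest mm [-21.6  -5.7 107.5] lean 34.7 yax [-0.004  1.     0.002] F [-0.5  0.4  0.2] w 0.58 q [ 0.07 -0.1   2.19 -0.1   0.45 -1.41]
```

View pics/side6.png

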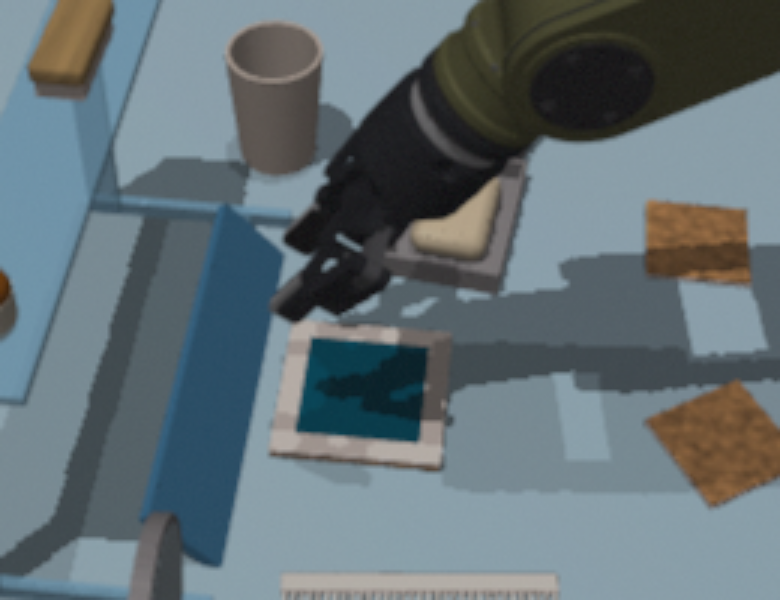

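The coaster has toppled: the white face with the teal square is up at about (362,395), in front of the rest. I'll move the hand up and away, then check from above.

Request:
{"api": "jog_arm", "payload": {"motion": [[[0,0,0],[-12,0,-18],50],[[0,0,0],[-12,0,-20],50],[[0,0,0],[0,0,-35],50],[[0,0,0],[5,0,-38],50],[[0,0,0],[5,0,-38],50]]}}

```text
clock: 11.32
tool_pos: [0.5432, 0.085, 0.2369]
ee_rot: [0.017, 2.549, -0.004]
contact_force: [0.3, -0.3, 0.6]
gripper_width: 0.586
```

Request:
{"api": "jog_arm", "payload": {"motion": [[[0,0,0],[10,0,-15],50],[[0,0,0],[0,0,0],50],[[0,0,0],[0,0,0],50],[[0,0,0],[0,0,0],50],[[0,0,0],[0,0,0],50]]}}

```text
clock: 11.73
tool_pos: [0.5281, 0.0858, 0.2568]
ee_rot: [0.016, 2.528, -0.001]
contact_force: [0.2, -0.0, 0.1]
gripper_width: 0.588
```

Run:
```python
from h import *
now()
p,d=capture("top");cv2.imwrite("pics/top9.png",cv2.resize(p[105:345,130:430],None,fx=2.5,fy=2.5)[...,::-1])
p,d=capture("side");hsv=cv2.cvtColor(p,cv2.COLOR_RGB2HSV)
W=(RR.inv().apply((cloud("side",d)-O).reshape(-1,3))*1000).reshape(480,640,3)
m=((hsv[...,0]>85)&(hsv[...,0]<105)&(hsv[...,1]>150)&(hsv[...,2]<140)&(W[...,0]<-5)&(W[...,0]>-140)&(abs(W[...,1])<80)&(W[...,2]>4)&(W[...,2]<40))
Q=W[m];print(len(Q),"teal centre",np.median(Q,0).round(1),"z 5-95%",np.percentile(Q[:,2],[5,95]).round(1))
k=np.linalg.lstsq(np.c_[Q[:,:2],np.ones(len(Q))],Q[:,2],rcond=None)[0];print("tilt",k)
a=np.load("pics/side0.npz")
df=(np.abs(p.astype(int)-a["p"]).max(2)>40)&(np.abs(d-a["d"])>.01)
n,l,s,c=cv2.connectedComponentsWithStats(df.astype(np.uint8))
print("changed (px boxes)",[x[:5].tolist() for x in s[1:] if x[4]>25])
```

```text
t 11.73 rest mm [-113.1   -6.4  256.8] lean 35.2 yax [-0.004  1.     0.003] F [ 0.2 -0.   0.1] w 0.59 q [ 0.09 -0.52  2.24 -0.08  0.81 -1.43]
1202 teal centre [-70.2  -4.7  10.9] z 5-95% [ 8.4 13.3]
tilt [ 0.0002  0.003  10.9114]
changed (px boxes) [[324, 31, 316, 190, 12331], [526, 42, 25, 33, 455], [403, 115, 10, 13, 29], [590, 154, 30, 14, 167], [565, 165, 23, 64, 539], [367, 196, 10, 9, 29], [631, 270, 9, 21, 106], [271, 277, 16, 43, 203], [326, 281, 21, 45, 510], [279, 283, 12, 32, 205], [282, 315, 8, 6, 26]]
```

View pics/top9.png

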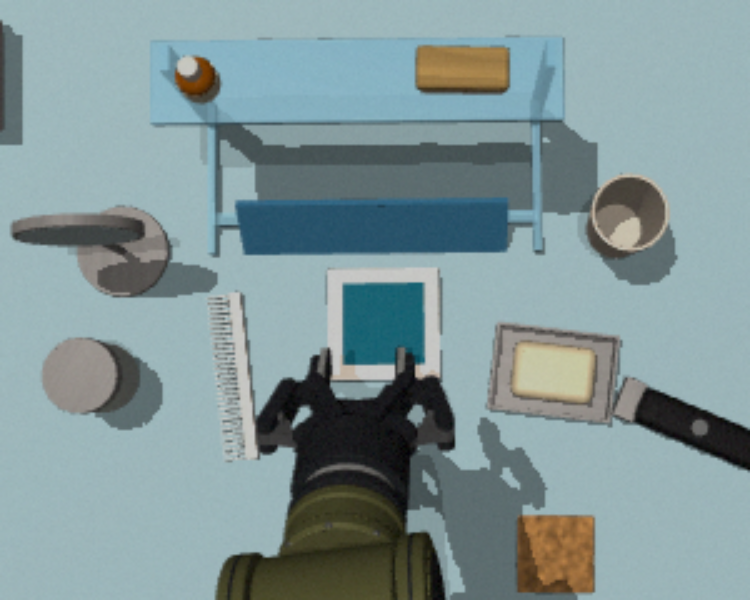

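```bash
python3 -c "
from bench import *
print(hand_in())"
```

```text
the job is handed in; nothing more can be done
None
```

I pushed the coaster up the slope until it leaned there on its own, hooked its top edge from behind under the ledge, and tipped it back. It now lies flat in front of the back-rest, cork underneath and teal square up. I handed the job in at about 12 s of the 50 s allowed.

- **Leaning:** with the hand withdrawn, both cameras measured 49° and a top edge about 90 mm up. That matches a coaster resting fully on the slope.
- **Final position:** the coaster's centre is about 70 mm before the toe line. Its tilt measured zero, and the white face read 10.9 mm high against the expected 9 mm. I put the extra 2 mm down to calibration, because the cork also read about 10.5 mm high at the start.
- **Other things:** in the last top view all the bystanders stand where they did at the start. The hand was about 250 mm above the shelf, touching nothing.

**What went wrong:** on the first push the fingers drifted up about 7 mm and slid onto the coaster's near edge. I backed off, lowered them and pushed again. The fingers carried no more than about 5 N on each world axis at the end of any move, and joint 5 stayed at or above 0.41 against its 0.32 limit at each reading.

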